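# Tip the fuse out of the round holder

## Robot

A 7-joint arm with a two-finger parallel gripper is mounted at the origin on the work surface. World frame = base frame: x ahead of the robot, y to its left, z up, the work surface at z = 0. Lengths are in m, angles in degrees, forces in N, time in s.
With the tool pointing down it reaches from about 0.4 to 0.9 m from the base axis. Payload 5.5 kg.
Tool frame: the origin (TCP) lies midway between the tips of the shut fingers; the grasp point (between the pads) lies 19 mm behind it (arm.grip_point_offset is the distance from the TCP to the grasp point, in m); z points along the fingers, y is the line along which they close (so a half turn about z gives the same grasp; the last joint's range is limited). The gripper opens to 85 mm and grips with 20 to 120 N. Pads are 22 mm wide; open, the fingers measure 114 mm over their backs; the gripper's body (76 mm by 85 mm) begins 54 mm behind the grasp point. The pads swing forward as they close: fully open they stand 13 mm farther back than shut.
Start: joints at [88.82, 28.699, -24.465, 88.831, 12.651, 65.22, -12.049], TCP at [0.182, -0.624, 0.231] pointing down, gripper open.
Joint ranges: [-164.97, 164.97], [-17.58, 116.51], [-87.97, 89.64], [11.32, 138.91], [-80.73, 260.73], [10.89, 115.49], [-147.41, 147.41]. Speed limits (degrees/s): [147.25, 147.25, 180, 180, 180, 180, 180].

## Interface

Orientations are given as [roll, pitch, yaw] about the fixed x, y, z axes, in that order (R = Rz(yaw) Ry(pitch) Rx(roll)).
In Python, from bench import telemetry, optics, order, arm gives the robot as it stands.
- The arm moves only by the shell command python3 -m pendant 'ROWS' [OPENING] [FORCE]. ROWS is JSON, a list of rows, each a list of 6 numbers: the shift along the tool's x, y, z in mm, then the turn, a rotation vector about the tool's x, y, z in degrees. In form: [[tx, ty, tz, rx, ry, rz], ...]. A call has 1 to 20 rows; each row shifts and turns the commanded pose from where the row before left it, along the tool's axes as they then stand; what a row does not reach is not made up. A row lasts 1/8 s, in which the tool goes at most 62.5 mm and 10.7 degrees, less where a joint would pass 70% of its speed; a pose out of reach is approached as far as the arm can. A call with a gripper value outside its range is refused whole. OPENING is the finger opening in mm, from 0 to 85.4, set as the call begins (- or left out, the last holds). The fingers move at their own pace and stop on an object; FORCE is the grip in N (left out, the last holds). Time passes only in rows, so rows that do not move let the fingers close. It gives the time, the measured TCP pose, the force, the opening and the grip force at its end, in the units of the state.
- telemetry.observe(): the state, without advancing time (a new reading comes with each control period).
- optics.capture(name): name is "side" or "top"; returns (picture, depth): 480x640x3 uint8, red, green, blue; 480x640 float32, m along the optical axis (not along the pixel's ray), 0 where there is no reading.
- optics.camera_model(name): a dict with "vertical_fov" (degrees; the focal length in pixels is half the picture's height over the tangent of half this angle, whatever the lens; pixels are square), "cx", "cy" (the principal point, pixels), "origin" and "rotation" of the camera in the world. Camera axes: x right, y down, z forward; pixel columns grow to the right and rows downward; lengths in m; the calibration is good to about 2 mm. A picture is of the moment at which its call begins. camera_model takes no time and is no camera call.
- order.close_job(): hands the job in; it is judged then, once.
The state is a dict: "clock": time; "q": joint angles; "joint_velocities": joint speeds; "joint_torque": joint torques, N m; "tool_pos": TCP position; "tcp_rot": TCP orientation; "wrist_force": force on the tool from outside, world axes, zero at the start; "ft_torque": the same for the moment, N m; "gripper_width": opening from 0.0 (shut) to 1.0 (fully open); "grasp_force": force on a finger pad.
Only numpy, scipy, OpenCV 4.12 (cv2) and the standard library are available. Lean on these libraries where they do the work, as an engineer would, in place of code of your own. Each camera call takes 0.05 s, during which the arm holds its last target. There are 200 camera calls.

## Task

On the test bench stand two tall tip-out holders, one with a round tube and one with a square tube. Tip the round tube over, mouth downwards, until the cartridge fuse standing deep inside slides out into the black tray of its own stand, then let the tube swing back upright. Do not tip the square tube.

Things in the scene. Friction and masses are not known exactly. Their poses are not given: they have to be found in the camera images.
- round_stand: Fixed stand of the round tube. Origin on the table under the pivot, z up, x the way the tube tips (away from the robot at yaw 0), y the hinge line. Pivot at x 0, z 150 mm, between two aluminium posts 174 mm high, 34 mm deep in x, outer faces at y +-37 mm. Black open tray, walls 30 mm high, 4 thick, from x -60 to +190, y -55 to +55 mm.
- round_tube (a joint): Tilt of the round grey tube, rad: 0 upright, 1.57 level, 2.45 stop (mouth steeply down over the tray). Tube 46 mm across, bore 36; upright, its rim is 90 mm above the pivot, its foot 50 below, its inner floor 24 below. A weighted foot swings it back upright when let go. Push its -x side over and down above the posts, about 2 N; the fuse slides out past about 2.2.
- fuse_mid (a point): Centre of the cartridge fuse, a white ceramic cylinder with steel end caps, 22 mm across, 58 mm long, about 60 g, standing on the inner floor of the round tube, its top about 56 mm below the rim, too deep to grip. Tipped out, it may rest anywhere and any way round in the tray.
- square_tube (a joint): Tilt of the other holder's tube, rad, 0 upright. Same stand, sizes and hinge, but the grey tube is square, 46 x 46 mm outside, and holds a brass spacer. It stands beside the round one, left or right, and must stay upright.

How it is judged:
By the outcome, as a careful person would: the job done as asked, in the order asked, and still so for the second after the job is handed in, with the robot touching nothing.
It also fails if it takes over 40 s, if anything falls off the work surface, if the arm or the gripper's body presses on something with over 40 N, if the wrist force passes 120 N, or if a joint passes its speed limit or range.

## Working session

There is one attempt and no reset: what is moved stays moved. The work goes in short steps, Python scripts to look and compute and a shell command to move; the robot and the scene stay as the last step left them, time stands still between calls to the robot, and variables do not carry over. Pictures are saved under pics/ and viewed, at most 10 in all, crops included, and the job is handed in when it is done.

```bash
mkdir -p pics; cat > h.py <<'E'
import numpy as np, cv2
from bench import telemetry, optics, order, arm
def cap(n):
    p,d=optics.capture(n); m=optics.camera_model(n)
    f=240/np.tan(np.radians(m["vertical_fov"])/2)
    v,u=np.mgrid[:480,:640]
    P=np.stack([(u-m["cx"])/f*d,(v-m["cy"])/f*d,d],-1)@np.array(m["rotation"]).T+np.array(m["origin"])
    P[d==0]=np.nan
    return p,P
E
python3 - <<'E'
from h import *
for n in("top","side"):
    p,P=cap(n); np.save(n,P); cv2.imwrite(f"pics/{n}0.png",p[:,:,::-1]); print(optics.camera_model(n))
s=telemetry.observe();print(s)
E
```

```text
Traceback (most recent call last):
  File "h.py", line 7, in cap
    P=np.stack([(u-m["cx"])/f*d,(v-m["cy"])/f*d,d],-1)@np.array(m["rotation"]).T+np.array(m["origin"])
      ~~~~~~~~~~~~~~~~~~~~~~~~~~~~~~~~~~~~~~~~~~~~~~~~~~~~~~~~~~~~~~~~~~~~~~~~~~^~~~~~~~~~~~~~~~~~~~~~
ValueError: operands could not be broadcast together with shapes (480,640) (3,)
```

```bash
sed -i 's/np.array(m\["rotation"\]).T/Rotation.from_euler("xyz",m["rotation"],degrees=True).as_matrix().T/; 1a from scipy.spatial.transform import Rotation' h.py
python3 - <<'E'
from h import *
for n in("top","side"):
    p,P=cap(n); np.save(n,P); cv2.imwrite(f"pics/{n}0.png",p[:,:,::-1])
    z=P[:,:,2]; print(n,np.nanpercentile(z,[1,5,20,50,80,95]))
    if n=="top":
        for lo,hi in((.232,.25),(.166,.182)):
            m=((z>lo)&(z<hi)).astype(np.uint8)
            k,l,st,c=cv2.connectedComponentsWithStats(m)
            for i in range(1,k):
                if st[i,4]>60:
                    q=P[l==i]; print(lo,st[i],q.mean(0).round(4),q.min(0).round(4),q.max(0).round(4))
s=telemetry.observe();print(s)
E
```

```text
top [-0.75529068 -0.74829195 -0.00302882 -0.00146638  0.00090405  0.05705005]
0.232 [154 223  48  47 609] [0.5294 0.1713 0.2375] [0.4998 0.1412 0.232 ] [0.5593 0.2004 0.2408]
0.232 [438 240  36  35 431] [ 0.5092 -0.1906  0.2373] [ 0.4866 -0.2138  0.2321] [ 0.5315 -0.1678  0.2411]
0.166 [181 230  31  42 113] [0.5221 0.1564 0.174 ] [0.5001 0.1415 0.166 ] [0.5591 0.1808 0.1819]
0.166 [204 230  15  22 138] [0.5435 0.1411 0.1717] [0.5282 0.1316 0.1661] [0.559  0.1515 0.1755]
0.166 [171 236  18  25  87] [0.5362 0.1867 0.1745] [0.5155 0.172  0.1661] [0.5494 0.1961 0.1818]
0.166 [180 243  16  15 139] [0.5297 0.1736 0.1751] [0.5203 0.1624 0.1702] [0.54   0.1847 0.1783]
0.166 [425 247  18  30  94] [ 0.5041 -0.1736  0.1737] [ 0.4862 -0.1915  0.166 ] [ 0.5289 -0.1678  0.182 ]
0.166 [445 248  11  21  81] [ 0.5127 -0.2062  0.1746] [ 0.4974 -0.2097  0.1662] [ 0.5264 -0.197   0.1818]
0.166 [414 260  15  22 140] [ 0.495  -0.1606  0.1713] [ 0.4797 -0.171   0.1665] [ 0.5106 -0.1518  0.1746]
side [-0.75140521 -0.62027221 -0.0330054   0.000784    0.0143764   0.14293932]
{'clock': 0.15, 'q': array([ 88.81967037,  28.74155975, -24.45565731,  88.87788517,
        12.65232129,  65.22052058, -12.04789228]), 'joint_velocities': array([ 0.11819841, -0.15583548, -0.03523308, -0.22655924, -0.04545411,
       -0.04519171, -0.03440431]), 'joint_torque': array([-6.22461084e-03, -5.70039833e+01, -5.82540259e+00, -2.81286067e+01,
        1.05397517e-02,  7.79647788e-03,  2.39123358e-05]), 'tool_pos': array([ 0.18181569, -0.62349176,  0.23049563]), 'tcp_rot': array([-1.79913348e+02, -1.83655712e-03,  1.62650426e+01]), 'wrist_force': array([ 0.43130388,  0.58850693, -0.55523063]), 'ft_torque': array([-0.02550611,  0.00421576,  0.02461519]), 'grasp_force': 0.0, 'gripper_width': 0.9986298021021784}
```

View pics/top0.png

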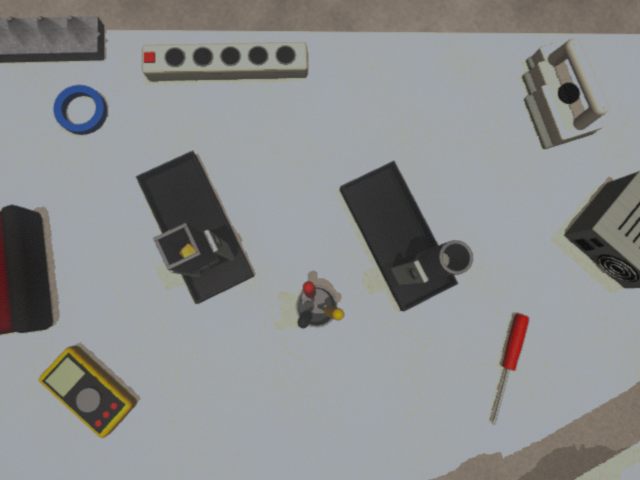

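View pics/side0.png

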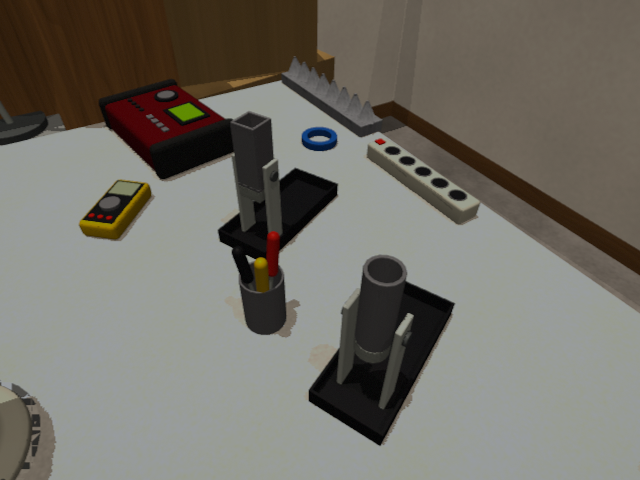

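Top view: the round tube is at px (456,257), with its tray running up-left to (367,175). The square tube is at px (178,248), well to the left. The side view confirms that the round tube is the near one (383,270) and stands upright. Next I'll measure the yaw and the pivot.

```bash
python3 - <<'E'
from h import *
P=np.load("top.npy"); im=cv2.imread("pics/top0.png"); z=P[:,:,2]
g=im.max(2)
m=((g<75)&(z>-.01)&(z<.045)).astype(np.uint8); m[:, :325]=0; m[:,475:]=0; m[:150]=0; m[325:]=0
k,l,st,c=cv2.connectedComponentsWithStats(m); i=1+st[1:,4].argmax()
q=(P[l==i]); print(st[i],np.percentile(q[:,2],[5,50,95]))
print(cv2.minAreaRect((q[:,:2]*1000).astype(np.float32)))
# walls only
w=q[q[:,2]>.024]; r=cv2.minAreaRect((w[:,:2]*1000).astype(np.float32)); print(r,cv2.boxPoints(r))
# rim
s=(z>.234)&(z<.244); s[:,:400]=0
q=P[s][:,:2]; A=np.c_[2*q,np.ones(len(q))]; x=np.linalg.lstsq(A,(q**2).sum(1),rcond=None)[0]
print("rim",cv2.minEnclosingCircle((q*1000).astype(np.float32)),x[:2],np.sqrt(x[2]+(x[:2]**2).sum()))
# side posts
S=np.load("side.npy"); zz=S[:,:,2]
for lo,hi in((.168,.178),(.234,.244)):
    mm=((zz>lo)&(zz<hi)).astype(np.uint8); k,l,st,c=cv2.connectedComponentsWithStats(mm)
    for i in range(1,k):
        if st[i,4]>40: print(lo,st[i],S[l==i].mean(0).round(4),cv2.minAreaRect((S[l==i][:,:2]*1000).astype(np.float32)))
E
```

```text
[ 340  162  117  149 7301] [6.21780641e-05 2.74984739e-03 2.81778146e-02]
((567.30908203125, -162.79100036621094), (248.20132446289062, 109.09664154052734), 25.171415328979492)
((567.3941650390625, -162.75096130371094), (248.01319885253906, 109.09664154052734), 25.171415328979492) [[ 431.96237 -166.12604]
 [ 478.36423 -264.8628 ]
 [ 702.8259  -159.37589]
 [ 656.4241   -60.63913]]
rim ((509.24481201171875, -190.80447387695312), 23.044389724731445) [ 0.50932704 -0.19034112] 0.020417088206383896
0.168 [164   0  73   9 226] [0.7665 1.0906 0.1726] ((782.4524536132812, 1087.324951171875), (18.191177368164062, 229.97933959960938), 80.58305358886719)
0.168 [  0  12 166  29 671] [0.415  1.0283 0.173 ] ((430.0926513671875, 1026.6995849609375), (18.21294593811035, 434.8985900878906), 89.5755386352539)
0.168 [231 153  47  19 327] [0.5268 0.1566 0.1729] ((521.6480712890625, 165.20626831054688), (41.54729080200195, 78.69501495361328), 55.86265563964844)
0.168 [342 288  18  23 186] [ 0.4913 -0.1596  0.1733] ((493.54754638671875, -158.0382843017578), (34.22293472290039, 8.436821937561035), 24.20033836364746)
0.168 [357 308  40  23 216] [ 0.495  -0.2001  0.1732] ((497.4093017578125, -196.1365509033203), (19.74360466003418, 44.81721115112305), 39.69590759277344)
0.168 [394 313  19  25 213] [ 0.5198 -0.2187  0.1733] ((521.2468872070312, -217.67050170898438), (34.880882263183594, 7.948123455047607), 25.160776138305664)
0.234 [  0   0  86  12 336] [0.3266 1.0275 0.2387] ((341.873779296875, 1029.015869140625), (15.282408714294434, 202.47091674804688), 89.63505554199219)
0.234 [230 111  41  23 427] [0.5272 0.1727 0.2386] ((528.009521484375, 174.54705810546875), (48.351593017578125, 47.13833999633789), 25.115053176879883)
0.234 [362 255  45  36 711] [ 0.5067 -0.1892  0.2387] ((507.7778625488281, -187.9676971435547), (45.139034271240234, 44.91196823120117), 5.24511194229126)
```

```bash
python3 -m pendant '[[0,0,0,0,0,-8.9],[13,-8,0,0,0,0],[26,-16,0,0,0,0],[26,-16,1,0,0,0],[26,-16,1,0,0,0],[26,-16,1,0,0,0],[26,-16,1,0,0,0],[26,-16,1,0,0,0],[26,-16,1,0,0,0],[26,-16,1,0,0,0],[26,-16,1,0,0,0],[26,-16,0,0,0,0],[26,-16,0,0,0,0],[26,-16,0,0,0,0],[26,-16,0,0,0,0],[26,-16,0,0,0,0],[26,-16,0,0,0,0],[13,-8,0,0,0,0],[0,0,0,0,0,0]]' 0
cat > loc.py <<'E'
from h import *
s=telemetry.observe(); d=np.array(s["tool_pos"])*1000-[508.5,-190,0]; c,k=np.cos(np.radians(25.2)),np.sin(np.radians(25.2))
print("stand x,y,z",(d[0]*c+d[1]*k).round(1),(-d[0]*k+d[1]*c).round(1),d[2].round(1),s["tcp_rot"],s["wrist_force"],s["gripper_width"],s["clock"])
E
python3 loc.py
```

```text
clock: 2.52
tool_pos: [0.45, -0.2142, 0.2233]
tcp_rot: [180.0, 0.0, 25.2]
wrist_force: [-0.1, 0.1, 0.1]
gripper_width: -0.001
grasp_force: 0.0
stand x,y,z -63.3 3.0 223.3 [1.79999610e+02 1.08233194e-03 2.52323574e+01] [-0.07340693  0.13282427  0.11186288] -0.0009732869160522526 2.525
```

```bash
python3 -m pendant '[[10,3,0,0,0,0],[10,0,1,0,0,0],[9,0,0,0,0,0],[10,0,0,0,0,0],[10,0,-1,0,0,0],[10,0,-1,0,0,0],[10,0,0,0,0,0],[10,0,3,0,0,0],[9,0,4,0,0,0],[8,0,5,0,0,0],[7,0,6,0,0,0],[8,0,8,0,0,0],[7,0,8,0,0,0],[5,0,8,0,0,0],[5,0,9,0,0,0],[5,0,7,0,0,0],[4,0,8,0,0,0],[3,0,7,0,0,0],[0,0,7,0,0,0]]' 0
python3 loc.py; python3 - <<'E'
from h import *
p,P=cap("side"); cv2.imwrite("pics/side1.png",p[:,:,::-1])
E
```

```text
clock: 4.9
tool_pos: [0.5782, -0.1582, 0.144]
tcp_rot: [180.0, -0.0, 25.2]
wrist_force: [0.8, 0.5, 2.0]
gripper_width: 0.001
grasp_force: 0.8
stand x,y,z 76.6 -0.9 144.0 [ 1.79995915e+02 -4.45224057e-02  2.51842279e+01] [0.78937691 0.46843662 1.98749886] 0.001108030333681243 4.9
```

View pics/side1.png

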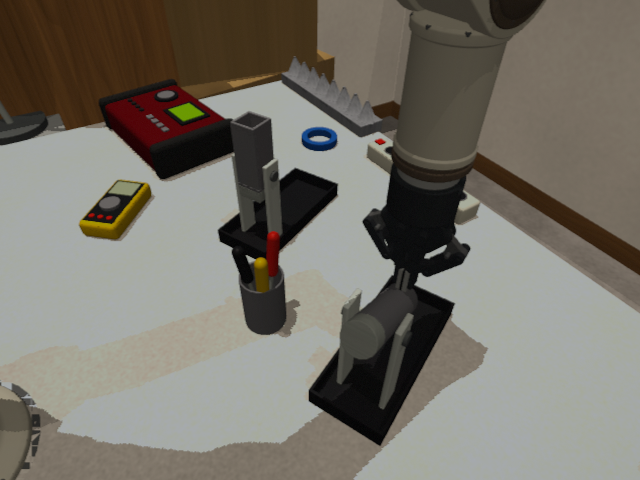

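The tube is tipped past level, with its foot towards the camera at (365,340) and the finger pressing it at (403,285), and the force is 2 N. I'll continue down to about 2.35 rad.

```bash
python3 -m pendant '[[0,0,6,0,0,0],[-1,0,6,0,0,0],[-1,0,5,0,0,0],[-1,0,5,0,0,0],[0,0,4,0,0,0],[0,0,0,0,0,0],[0,0,0,0,0,0],[0,0,0,0,0,0],[0,0,0,0,0,0],[0,0,0,0,0,0],[0,0,0,0,0,0]]' 0
python3 loc.py; python3 - <<'E'
from h import *
p,P=cap("side"); q,_=cap("top"); cv2.imwrite("pics/b2.png",np.hstack([cv2.resize(p[240:460,280:500],(400,400)),cv2.resize(q[140:330,320:510],(400,400))])[:,:,::-1])
E
```

```text
clock: 6.32
tool_pos: [0.5751, -0.1598, 0.1184]
tcp_rot: [180.0, -0.0, 25.2]
wrist_force: [0.4, 0.4, 1.0]
gripper_width: -0.0
grasp_force: 0.6
stand x,y,z 73.2 -1.1 118.4 [ 1.79992940e+02 -1.87672917e-02  2.51677263e+01] [0.44974884 0.37315657 0.9882578 ] -0.0004962876934275109 6.325
```

View pics/b2.png

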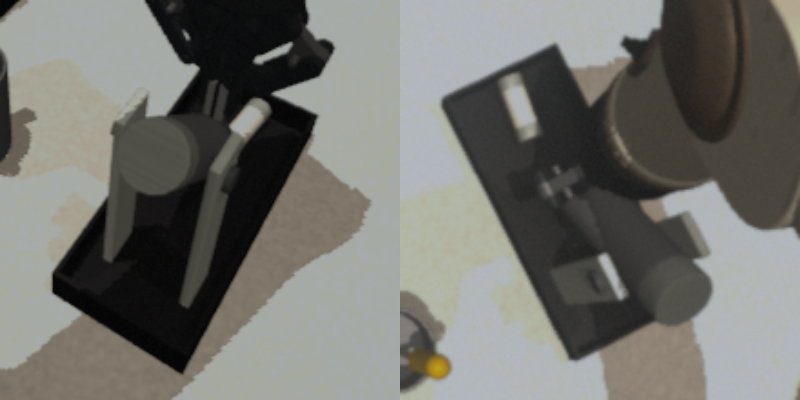

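The fuse is out and lies in the far part of the tray, at top crop (520,105). Now I'll back out along the same arc so the tube swings up with the finger.

```bash
python3 -m pendant '[[1,0,-6,0,0,0],[1,0,-8,0,0,0],[1,0,-12,0,0,0],[0,0,-7,0,0,0],[-3,0,-7,0,0,0],[-4,0,-8,0,0,0],[-5,0,-7,0,0,0],[-5,0,-9,0,0,0],[-5,0,-8,0,0,0],[-7,0,-8,0,0,0],[-8,0,-8,0,0,0],[-7,0,-6,0,0,0],[-8,0,-5,0,0,0],[-9,0,-4,0,0,0],[-10,0,-3,0,0,0],[-10,0,0,0,0,0],[-10,0,1,0,0,0],[-10,0,1,0,0,0],[-10,0,0,0,0,0]]' 0
python3 loc.py
python3 -m pendant '[[-10,0,0,0,0,0],[-20,0,0,0,0,0],[-40,20,-10,0,0,0],[-40,40,-10,0,0,0],[-20,50,-10,0,0,0],[0,50,0,0,0,0],[0,40,0,0,0,0],[0,0,0,0,0,0],[0,0,0,0,0,0],[0,0,0,0,0,0],[0,0,0,0,0,0]]' 0
python3 loc.py; python3 - <<'E'
from h import *
p,P=cap("side"); q,Q=cap("top"); z=Q[:,:,2]
for s in ((slice(220,285),slice(410,500)),(slice(205,280),slice(140,225))):
    a=Q[s]; m=(a[:,:,2]>.234)&(a[:,:,2]<.244); print(a[m].mean(0).round(4),m.sum())
cv2.imwrite("pics/b3.png",np.hstack([cv2.resize(p[240:460,280:500],(400,400)),cv2.resize(q[140:330,320:510],(400,400))])[:,:,::-1])
E
```

```text
clock: 8.8
tool_pos: [0.4765, -0.206, 0.2221]
tcp_rot: [-180.0, 0.0, 25.2]
wrist_force: [-1.1, -0.4, 0.4]
gripper_width: -0.001
grasp_force: 0.0
stand x,y,z -35.8 -0.9 222.1 [-1.79981336e+02  8.91279842e-03  2.51608728e+01] [-1.05040804 -0.35020899  0.35303776] -0.0012303945698408974 8.8
clock: 10.18
tool_pos: [0.4446, -0.4413, 0.2528]
tcp_rot: [180.0, 0.0, 25.2]
wrist_force: [-0.7, 1.2, -1.0]
gripper_width: -0.001
grasp_force: 0.0
stand x,y,z -164.8 -200.2 252.8 [1.79971635e+02 1.20158778e-02 2.52229589e+01] [-0.72347034  1.1837826  -0.99833785] -0.0013523672063848182 10.175
[ 0.5086 -0.1908  0.2377] 395
[0.5295 0.1715 0.2379] 570
```

View pics/b3.png

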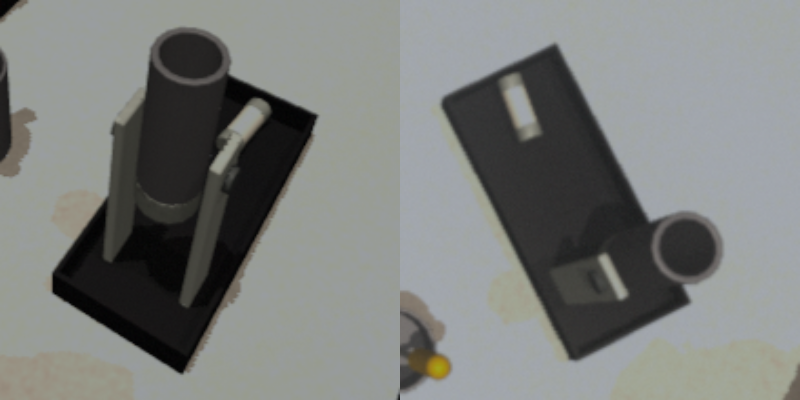

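The round tube is upright again: its rim is at the original height and position, and the bore is empty. The fuse lies still in the tray at top crop (520,105), the square tube is unmoved, and the arm is clear.

```bash
python3 -c "
from bench import order
print(order.close_job())"
```

```text
the job is handed in; nothing more can be done
None
```

The round tube was tipped and is upright again, the fuse lies in the black tray of its own stand, the square tube was not touched, and the job was handed in at about 10 s with the arm clear.

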